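# Bring the slide carrier under the light guard and hold the guard open

## Task

With the amber guard still shut, push the black slide carrier along its rail until it clicks into the middle station, under the guard. Then lift the guard by its bar handle to 50 degrees open (measured from shut, give or take 5 degrees) and keep holding it there so that the slides can be looked at: it falls shut if let go, so finish while still holding it, with the carrier seated. Leave the other things on the bench where they are.

Things in the scene. Friction and masses are not known exactly. Their poses are not given: they have to be found in the camera images.
- stage: fixed stage. Origin on the bench under the middle station, x away from the robot, y along its two steel rails, z up; yaw within 0.3 rad. Grey base plate 12 mm thick, local x -100..150, y -220..220 mm; white lamp housing at x 92..142, y -100..100 mm, 80 mm high. Stations at y -140 (loading), 0 (middle, under the guard), +120 mm (unloading), each marked by a pair of small steel ridges on the plate
- carrier (a joint): travel of the carrier along the stage's +y, m: 0 loading, 0.140 middle, 0.260 unloading station (end). Starts between loading and middle. Slides with about 0.8 N friction; a sprung ball under its arm drops between a station's two ridges (6.5 mm either side of the station): crossing a ridge takes 3 to 7 N, within 4 mm the notch draws it in, with about 1 mm of play
- post_top (a point): top centre of the carrier's upright steel push post: 16 mm diameter, free from 34 to 100 mm above the bench, at stage local x -122 mm, on a 24 mm wide arm that reaches out from under the guard towards the robot. The carrier is a black plate 100 x 90 x 10 mm, top 34 mm above the bench, with three glass slides
- view_station (a point): fixed point of the stage, 90 mm above the bench: the post's axis passes through it when the carrier sits in the middle station
- guard_hinge (a joint): opening angle of the guard in rad: 0 shut (level), 0.873 at 50 degrees, 1.40 fully open; turning it up raises its edge nearest the robot. Gravity closes it from any angle: lifting takes about 2 N at the handle
- guard: amber panel in a black frame, 170 x 170 x 6 mm, about 0.25 kg, a 14 mm lip down its front edge. Origin on the hinge axis (middle); its x axis runs along the panel from the front edge (local x -170 mm) to the hinge, z out of its top face. Shut, its underside is 85 mm above the bench, its front edge at stage local x -75 mm
- bar_mid (a point): middle of the guard's round steel bar handle: 11 mm diameter, 100 mm long, parallel to the hinge, legs 42 mm either side, axis 35 mm above the panel's top; guard frame x -140, z +41 mm; shut, 126 mm above the bench. It can be taken from straight above, fingers closing across it, and led round its arc with the gripper kept pointing down: the bar turns between the fingers
- hinge_mid (a point): fixed middle of the guard's hinge axis, 85 mm above the bench at stage local x +95 mm; the axis runs along the stage's y
- petri_dish: closed glass petri dish, disc 90 mm across, 15 mm high, lying in front of the stage; origin at the centre of its underside
- phone: black phone 75 x 150 x 9 mm lying flat in front of the stage; origin at the centre of its underside
- dropper_bottle: small amber dropper bottle, 32 mm across, 70 mm high, beyond the +y end of the stage; origin at the centre of its underside, z up
- slide_box: grey and white slide storage box 87 x 102 x 34 mm, beyond the -y end of the stage; origin at the centre of its underside
- stain_jar: clear jar with white cap, 56 mm across, 90 mm high, standing on the stage's base plate at the -y side of the lamp housing; origin at the centre of its underside, z up
- reagent_bottle: amber bottle, 60 mm across, 130 mm high, standing on the stage's base plate at the +y side of the lamp housing; origin at the centre of its underside, z up
- lens_brush: lens brush 150 mm long lying in front of the slide box; origin at the middle of its underside

How it is judged:
By the outcome, as a careful person would: the job done as asked, in the order asked, and still so for the second after the job is handed in, while the arm keeps its last pose, push and grip.
It also fails if it takes over 54 s, if anything falls off the work surface, if the arm or the gripper's body presses on something with over 40 N, if the wrist force passes 120 N, or if a joint passes its speed limit or range.

## Robot

A 6-joint arm with a two-finger parallel gripper is mounted at the origin on the work surface. World frame = base frame: x ahead of the robot, y to its left, z up, the work surface at z = 0. Lengths are in m, angles in rad, forces in N, time in s.
With the tool pointing down it reaches from about 0.35 to 0.85 m from the base axis. Payload 8.1 kg.
Tool frame: the origin (TCP) lies on the centre line of the jaws, within the pads' length; the fingertips stand nose_length ahead of it and the grasp point (between the pads) lies 11 mm behind it (nose_length is the distance from the TCP to the fingertips, in m); x points along the fingers, y is the direction in which the jaws open and shut, and the axes are right-handed (so a half turn about x gives the same grasp; the last joint's range is limited). The gripper opens to 93 mm and grips with 3 to 60 N. Pads are 15 mm wide; open, the fingers measure 128 mm over their backs; the gripper's body (75 mm by 188 mm) begins 65 mm behind the grasp point.
Start: joints at [1.26, 0.13, 1.488, -0, 1.523, -0.085], TCP at [0.134, 0.585, 0.227] pointing down, gripper open.
Joint ranges: [-2.96, 2.96], [-0.89, 2.26], [0.02, 2.5], [-1.34, 4.48], [0, 2.73], [-2.66, 2.66]. Speed limits (rad/s): [2.39, 2.39, 2.79, 3.14, 3.14, 3.14].

## Interface

Orientations are given as a unit quaternion [x, y, z, w].
In Python, from rig import get_obs, read_camera, calibration, close_job, trace, pinpoint, nose_length gives the robot as it stands. The module is installed in compiled form; this text tells all that it offers.
- The arm moves only by the tool move_arm, never from a script. Its argument "increments" is a list of rows, each an object of numbers: "grip": the opening, from 0 (shut) to 1 (fully open); "x", "y", "z": the shift along the tool's x, y, z in mm; "twist": the turn about the tool's x in degrees. In form: [{"grip": .., "x": .., "y": .., "z": .., "twist": ..}, ...]. A call has 1 to 12 rows; each row is the pose to reach, as a shift and turn from the pose measured when the call began, along the tool's axes at that moment; what a row does not reach only later rows make up. A row lasts 1/8 s, in which the tool goes at most 62.5 mm and 10.7 degrees, less where a joint would pass 70% of its speed; a pose out of reach is approached as far as the arm can. A call with a gripper value outside its range is refused whole. The fingers move at their own pace and stop on an object; "grip_force" is the grip in N (left out, the last holds). Time passes only in rows, so rows that repeat a pose let the fingers close. It gives the time, the measured TCP pose, the force and the opening at its end, in the units of the state.
- get_obs(): the state, without advancing time (a new reading comes with each control period).
- read_camera(name): name is "scene" or "top" or "wrist"; returns the picture (480x640x3 uint8, red, green, blue); there is no depth.
- calibration(name): a dict with "fx", "fy", "cx", "cy" (pixels), "camera_from_world" (4x4, takes a point from world to camera coordinates). Camera axes: x right, y down, z forward; pixel columns grow to the right and rows downward; lengths in m; the calibration is good to about 2 mm. A picture is of the moment at which its call begins: read the wrist's pose just before it. calibration takes no time and is no camera call; for the wrist camera it gives the pose at the moment of the call.
- close_job(): hands the job in, once; it reports no verdict.
Trained networks look in the newest picture that a camera, given by its name, has taken for a name from the list of things; names that differ only in an ending like _2 or _b are one class to them, and where a whole thing is asked for, a point or a joint stands for the part that bears it (a point fixed in the world has none). Each returns a list of dicts, best first, with "score" (0 to 1); they miss things now and then, are a little off and sometimes report something else, mostly with a low value. They report only what shows in the picture. A call takes as long as a camera call.
- trace(camera, query): "pixels" (480x640 bool, what is visible of it) and "box" ([left, top, right, bottom] in pixels, round what is visible of it).
- pinpoint(camera, query): "pixel" ([column, row] in pixels: a listed point, or the origin of a listed thing).
The state is a dict: "t": time; "qpos": joint angles; "joint_vel": joint speeds; "effort": joint torques, N m; "tool_pos": TCP position; "ee_rot": TCP orientation; "ft_force": force on the tool from outside, world axes, zero at the start; "ft_torque": the same for the moment, N m; "width": opening from 0.0 (shut) to 1.0 (fully open).
Only numpy, scipy, OpenCV 4.12 (cv2) and the standard library are available. Lean on these libraries where they do the work, as an engineer would, in place of code of your own. Each camera call takes 0.05 s, during which the arm holds its last target.

## Working session

There is one attempt and no reset: what is moved stays moved. The work goes in short steps, Python scripts to look and compute and a tool call to move; the robot and the scene stay as the last step left them, time stands still between calls to the robot, and variables do not carry over. Pictures are saved under pics/ and viewed, and the job is handed in when it is done.

Besides the shell and the picture viewer there is one more tool, called after "Call:" as name(argument=value, ...) on one line, values as JSON. move_arm: Moves the arm, as the interface text tells. Its arguments: {"type":"object","properties":{"increments":{"type":"array","items":{"type":"object","properties":{"grip":{"type":"number"},"x":{"type":"number"},"y":{"type":"number"},"z":{"type":"number"},"twist":{"type":"number"}}}},"grip_force":{"type":"number"}},"required":["increments"]}

```bash
mkdir -p pics; python3 - <<'E'
from rig import *
import cv2,numpy as np
o=get_obs();print(o['t'],o['tool_pos'],o['ee_rot'],o['ft_force'],o['width'],nose_length if not callable(nose_length) else nose_length())
for n in ['scene','top']:
    im=read_camera(n);cv2.imwrite(f'pics/{n}1.png',im[:,:,::-1])
    c=calibration(n);print(n,c['fx'],c['cx'],c['cy'],np.round(c['camera_from_world'],3).tolist())
    for q in ['post_top','view_station','bar_mid','hinge_mid','stage','petri_dish','phone','lens_brush','reagent_bottle','stain_jar']:
        r=pinpoint(n,q);print(q,[(np.round(d['pixel'],1).tolist(),round(d['score'],2)) for d in r[:2]])
E
```

```text
0.0 [0.13414601 0.5842571  0.22561824] [ 0.07905328  0.70272664 -0.08028711  0.7024812 ] [-0.09791276 -0.60036742 -0.67329146] 0.9996336631096037 0.008
scene 481.1385065501432 323.0539166094329 240.96187299263084 [[-0.838, 0.546, 0.015, 0.448], [0.277, 0.449, -0.85, -0.067], [-0.471, -0.708, -0.527, 1.245], [0.0, 0.0, 0.0, 1.0]]
post_top [([350.8, 236.8], 0.49)]
view_station [([279.9, 303.2], 0.48), ([279.9, 302.0], 0.47)]
bar_mid [([343.1, 254.6], 0.79)]
hinge_mid [([278.9, 301.1], 0.73)]
stage [([323.6, 320.7], 0.73), ([353.3, 236.3], 0.47)]
petri_dish [([429.0, 306.7], 0.59)]
phone [([349.3, 242.6], 0.95)]
lens_brush [([313.4, 223.6], 0.65), ([321.7, 320.5], 0.31)]
reagent_bottle [([338.2, 406.5], 0.62)]
stain_jar [([228.3, 294.7], 0.9), ([429.5, 304.9], 0.32)]
top 455.5003371104341 323.0393678360185 238.01464050966317 [[0.018, -1.0, 0.016, 0.0], [-0.998, -0.019, -0.053, 0.579], [0.054, -0.015, -0.998, 1.17], [0.0, 0.0, 0.0, 1.0]]
post_top [([317.5, 277.7], 0.92)]
view_station [([287.0, 275.5], 0.68)]
bar_mid [([285.3, 245.0], 0.72)]
hinge_mid [([316.5, 274.8], 0.69), ([282.7, 190.3], 0.64)]
stage [([286.5, 230.5], 0.89)]
petri_dish [([253.4, 307.9], 0.87), ([181.6, 251.9], 0.31)]
phone [([363.4, 306.2], 0.87)]
lens_brush [([405.3, 301.1], 0.63), ([288.1, 229.1], 0.31)]
reagent_bottle [([216.1, 189.4], 0.89), ([283.9, 188.1], 0.74)]
stain_jar [([342.4, 178.7], 0.69)]
```

View pics/top1.png

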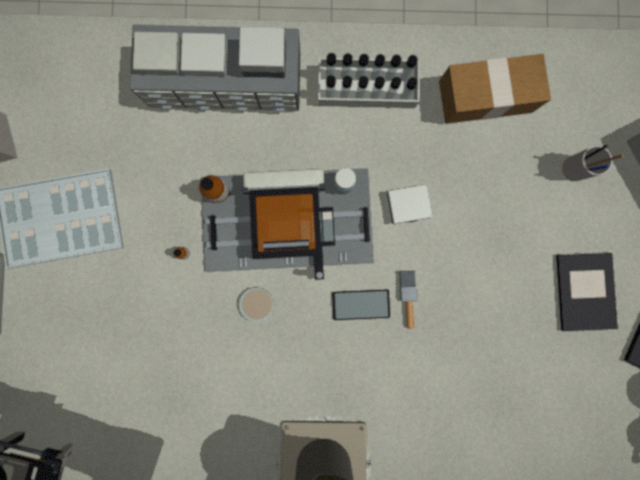

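View pics/scene1.png

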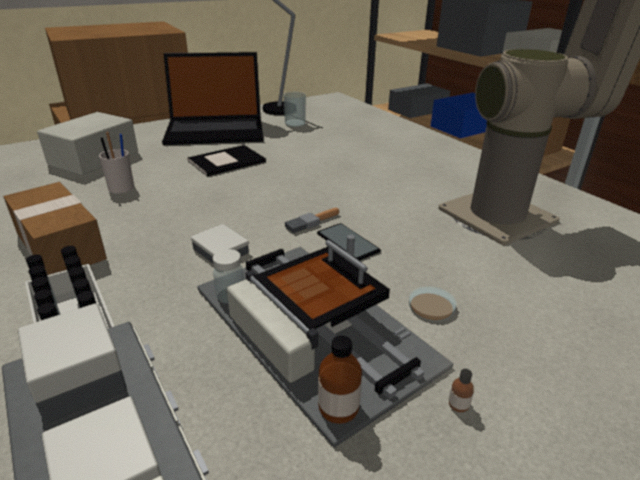

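```bash
cat > h.py <<'E'
import numpy as np
from rig import *
from scipy.spatial.transform import Rotation as R
def back(n,px,z):
    c=calibration(n);T=np.array(c['camera_from_world']);Ri=T[:3,:3].T
    d=Ri@np.array([(px[0]-c['cx'])/c['fx'],(px[1]-c['cy'])/c['fy'],1]);o=-Ri@T[:3,3]
    return o+d*(z-o[2])/d[2]
def proj(n,p):
    c=calibration(n);T=np.array(c['camera_from_world']);q=T[:3,:3]@p+T[:3,3]
    return np.array([c['fx']*q[0]/q[2]+c['cx'],c['fy']*q[1]/q[2]+c['cy']])
E
python3 - <<'E'
from h import *
for q,px,z in [('post',(317.5,277.7),.1),('view',(287,275.5),.09),('bar',(285.3,245),.126),('hinge',(282.7,190.3),.085),('stage',(286.5,230.5),0),('petri',(253.4,307.9),.0),('phone',(363.4,306.2),0),('brush',(405,301),0),('reag',(216,189.4),.012),('jar',(342.4,178.7),.012)]:
    print(q,back('top',px,z).round(4))
print(back('scene',(343.1,254.6),.126))
E
```

```text
post [0.4783 0.0236 0.1   ]
view [0.482  0.0976 0.09  ]
bar [0.5546 0.1009 0.126 ]
hinge [0.6906 0.1131 0.085 ]
stage [0.5975 0.1072 0.    ]
petri [0.3935 0.1889 0.    ]
phone [ 0.4027 -0.0984  0.    ]
brush [ 0.4181 -0.2076  0.    ]
reag [0.7009 0.2929 0.012 ]
jar [ 0.736  -0.0374  0.012 ]
[0.55822665 0.09747161 0.126     ]
```

```bash
python3 - <<'E'
from h import *
import cv2
im=cv2.imread('pics/top1.png')[155:295,195:380]
cv2.imwrite('pics/topz.png',cv2.resize(im,None,fx=4,fy=4,interpolation=cv2.INTER_CUBIC))
E
```

```text
(no output)
```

View pics/topz.png

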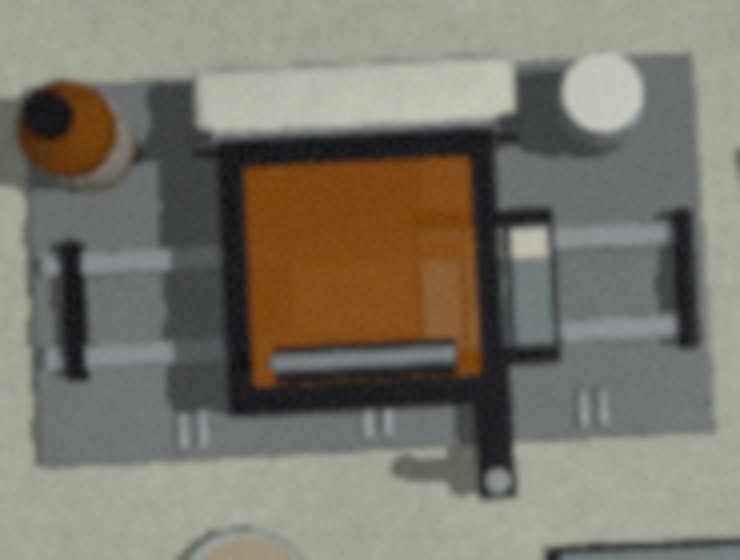

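```bash
python3 - <<'E'
from h import *
b=lambda u,v,z:back('top',(195+(u+.5)/4-.5,155+(v+.5)/4-.5),z)
P={k:b(*v) for k,v in dict(post=(498,480,.1),barL=(272,362,.126),barR=(457,352,.126),rm=(379,422,.015),rl=(594,407,.015),ru=(194,430,.015),c1=(38,465,.012),c2=(713,430,.012),c3=(692,55,.012),fl=(232,411,.091),fr=(510,396,.091)).items()}
for k,p in P.items(): print(k,p.round(4))
d=P['ru']-P['rl'];print('len',np.linalg.norm(d),'yaw',np.arctan2(-d[0],d[1]))
d=P['c1']-P['c2'];print('len',np.linalg.norm(d),'yaw',np.arctan2(-d[0],d[1]))
d=P['c3']-P['c2'];print('len',np.linalg.norm(d),'yaw',np.arctan2(d[1],d[0]))
d=P['barL']-P['barR'];print('len',np.linalg.norm(d),'yaw',np.arctan2(-d[0],d[1]))
for yaw in (.06,.07):
    ex=np.array([np.cos(yaw),np.sin(yaw),0]);ey=np.array([-ex[1],ex[0],0])
    bar=(P['barL']+P['barR'])/2
    o=bar-ex*(-.045);print('origin from bar',o)   # bar local x = 95-140
    o2=(P['c1']+P['c2'])/2+ex*.1; print('from plate',o2)
    for k in P: print(k,((P[k]-o)@ex).round(4),((P[k]-o)@ey).round(4))
E
```

```text
post [0.4858 0.0198 0.1   ]
barL [0.5533 0.1542 0.126 ]
barR [0.5612 0.0456 0.126 ]
rm [0.5196 0.097  0.015 ]
rl [ 0.5319 -0.0424  0.015 ]
ru [0.5123 0.2165 0.015 ]
c1 [0.4879 0.317  0.012 ]
c2 [ 0.5184 -0.1204  0.012 ]
c3 [ 0.7649 -0.1035  0.012 ]
fl [0.5244 0.1818 0.091 ]
fr [0.5366 0.0134 0.091 ]
len 0.2595799688632339 yaw 0.07558009065368779
len 0.43849675587457926 yaw 0.06966198983119386
len 0.2470698860567768 yaw 0.06833192523219796
len 0.10891948993799065 yaw 0.07279214168897712
origin from bar [0.60220299 0.1025824  0.126     ]
from plate [0.60294275 0.10432575 0.012     ]
post -0.1212 -0.0756
barL -0.0457 0.0545
barR -0.0443 -0.0545
rm -0.0827 -0.0006
rl -0.0789 -0.1405
ru -0.0829 0.1191
c1 -0.1013 0.2209
c2 -0.097 -0.2175
c3 0.15 -0.2155
fl -0.0729 0.0837
fr -0.0709 -0.0851
origin from bar [0.60217376 0.10303144 0.126     ]
from plate [0.60287779 0.10532364 0.012     ]
post -0.1219 -0.0749
barL -0.0452 0.0545
barR -0.0448 -0.0545
rm -0.0828 -0.0002
rl -0.0803 -0.1401
ru -0.0817 0.1195
c1 -0.0991 0.2215
c2 -0.0992 -0.217
c3 0.1479 -0.2174
fl -0.0721 0.084
fr -0.0717 -0.0848
```

```bash
cat >> h.py <<'E'
yaw=.071;O=np.array([.6023,.1035,0]);ex=np.array([np.cos(yaw),np.sin(yaw),0]);ey=np.array([-ex[1],ex[0],0]);ez=np.array([0,0,1.])
def W(x,y,z): return O+ex*x/1000+ey*y/1000+ez*z/1000
def S(p): return np.array([(p-O)@ex,(p-O)@ey,p[2]])*1000
def inc(p):
    o=get_obs();Rm=R.from_quat(o['ee_rot']).as_matrix();return (Rm.T@(p-np.array(o['tool_pos']))*1000).round(1)
def twist(jaw):
    o=get_obs();Rm=R.from_quat(o['ee_rot']).as_matrix();j=Rm.T@jaw;a=np.degrees(np.arctan2(j[2],j[1]));return [round((a+k)%360-(360 if (a+k)%360>180 else 0),1) for k in (0,180)]
def st():
    o=get_obs();print('t',round(o['t'],2),'S',S(np.array(o['tool_pos'])).round(1),'F',np.round(o['ft_force'],1),'w',round(o['width'],3),'q',np.round(o['qpos'],2));print(R.from_quat(o['ee_rot']).as_matrix().round(3).tolist())
E
python3 - <<'E'
from h import *
st()
print('twist to ey',twist(ey),'to ex',twist(ex))
print(inc(W(-122,-75,150)),inc(W(-122,-75,69)))
E
```

```text
t 1.1 S [-432.7  513.3  226.6] F [ 0.6 -0.4  0.8] w 0.999 q [ 1.26  0.13  1.49 -0.    1.52 -0.09]
[[0.0, 0.224, 0.975], [0.0, 0.975, -0.224], [-1.0, 0.0, 0.0]]
twist to ey [np.float64(-17.0), np.float64(163.0)] to ex [np.float64(73.0), np.float64(-107.0)]
[  76.6 -471.7  469.1] [ 157.6 -471.7  469.1]
```

Call:
move_arm(increments=[{"grip": 1, "x": 0, "y": -40, "z": 40, "twist": -2}, {"grip": 1, "x": 0, "y": -80, "z": 80, "twist": -4}, {"grip": 1, "x": 0, "y": -122, "z": 121, "twist": -6}, {"grip": 1, "x": 0, "y": -164, "z": 163, "twist": -8}, {"grip": 1, "x": 0, "y": -206, "z": 205, "twist": -10}, {"grip": 1, "x": 0, "y": -248, "z": 247, "twist": -12}, {"grip": 1, "x": 0, "y": -290, "z": 289, "twist": -14}, {"grip": 1, "x": 0, "y": -332, "z": 331, "twist": -16}, {"grip": 1, "x": 10, "y": -374, "z": 372, "twist": -17}, {"grip": 1, "x": 20, "y": -414, "z": 412, "twist": -17}, {"grip": 1, "x": 30, "y": -446, "z": 444, "twist": -17}, {"grip": 1, "x": 40, "y": -471.7, "z": 469, "twist": -17}])

```text
t: 2.6
tool_pos: [0.4866, 0.0181, 0.1865]
ee_rot: [-0.025, 0.706, 0.025, 0.707]
ft_force: [0.8, -0.5, -0.0]
width: 1.001
```

```bash
python3 - <<'E'
from h import *
import cv2
st()
im=read_camera('wrist');cv2.imwrite('pics/w1.png',im[:,:,::-1])
r=pinpoint('wrist','post_top');print(r[:2])
for d in r[:2]: print(S(back('wrist',d['pixel'],.1)))
print(proj('wrist',W(-122,-75,100)))
print('tw',twist(ey),inc(W(-122,-75,150)),inc(W(-122,-75,69)))
E
```

```text
t 2.6 S [-121.4  -76.9  186.5] F [ 0.8 -0.5 -0. ] w 1.001 q [-0.07 -0.16  1.85 -0.    1.45 -1.71]
[[0.001, -0.07, 0.998], [-0.0, 0.998, 0.07], [-1.0, -0.0, 0.001]]
[{'pixel': [324.3, 242.0], 'score': 0.94}]
[-125.57729483  -74.78174029  100.        ]
[323.98801722 246.90255508]
tw [np.float64(-0.2), np.float64(179.8)] [35.3  2.8 -0. ] [1.163e+02 2.900e+00 1.000e-01]
```

View pics/w1.png

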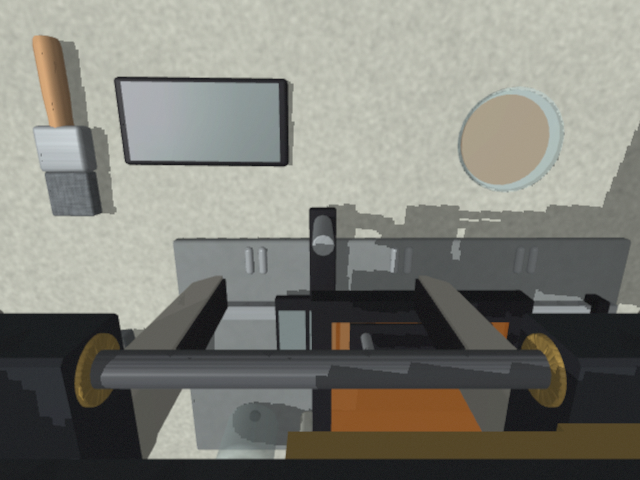

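Call:
move_arm(increments=[{"grip": 1, "x": 20, "y": 2, "z": -1, "twist": 0}, {"grip": 1, "x": 45, "y": 2, "z": -1, "twist": 0}, {"grip": 1, "x": 70, "y": 2, "z": -1, "twist": 0}, {"grip": 1, "x": 90, "y": 2, "z": -1, "twist": 0}, {"grip": 1, "x": 106, "y": 2, "z": -1, "twist": 0}, {"grip": 1, "x": 116, "y": 2, "z": -1, "twist": 0}, {"grip": 1, "x": 116, "y": 2, "z": -1, "twist": 0}])

```text
t: 3.58
tool_pos: [0.4845, 0.0193, 0.0689]
ee_rot: [-0.024, 0.708, 0.024, 0.706]
ft_force: [0.3, 0.4, 0.4]
width: 0.998
```

Call:
move_arm(grip_force=15, increments=[{"grip": 0, "x": 0, "y": 0, "z": 0, "twist": 0}, {"grip": 0, "x": 0, "y": 0, "z": 0, "twist": 0}, {"grip": 0, "x": 0, "y": 0, "z": 0, "twist": 0}, {"grip": 0, "x": 0, "y": 0, "z": 0, "twist": 0}, {"grip": 0, "x": 0, "y": 0, "z": 0, "twist": 0}, {"grip": 0, "x": 0, "y": 0, "z": 0, "twist": 0}, {"grip": 0, "x": 0, "y": 0, "z": 0, "twist": 0}, {"grip": 0, "x": 0, "y": 0, "z": 0, "twist": 0}])

```text
t: 4.58
tool_pos: [0.4845, 0.0193, 0.0689]
ee_rot: [-0.024, 0.708, 0.024, 0.706]
ft_force: [-0.4, 0.3, 0.2]
width: 0.189
```

```bash
python3 - <<'E'
from h import *
import cv2
st()
im=read_camera('wrist');cv2.imwrite('pics/w2.png',im[:,:,::-1])
print('tw',twist(ey),inc(W(-122.5,-20,69)),inc(W(-122.5,0,69)))
E
```

```text
t 4.58 S [-123.5  -75.6   68.9] F [-0.4  0.3  0.2] w 0.189 q [-0.07 -0.04  1.96 -0.    1.22 -1.7 ]
[[-0.003, -0.068, 0.998], [-0.001, 0.998, 0.068], [-1.0, -0.001, -0.003]]
tw [np.float64(-0.2), np.float64(179.8)] [-0.1 55.6  0.8] [-0.1 75.6  0.7]
```

View pics/w2.png

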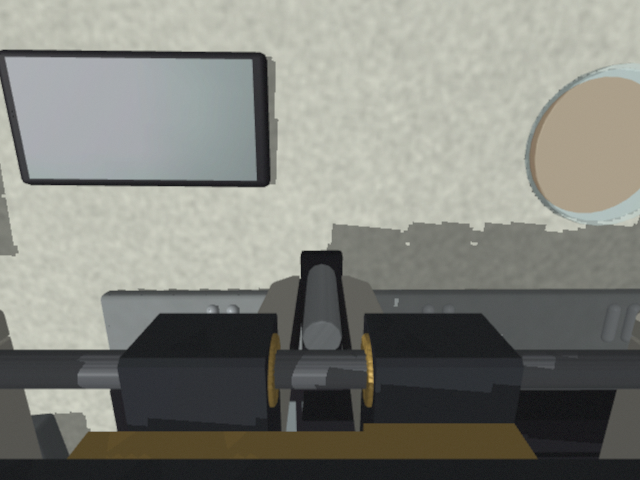

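Call:
move_arm(increments=[{"grip": 0, "x": 0, "y": 0, "z": 0, "twist": 0}, {"grip": 0, "x": 0, "y": 0, "z": 0, "twist": 0}, {"grip": 0, "x": 0, "y": 5, "z": 0, "twist": 0}, {"grip": 0, "x": 0, "y": 12, "z": 0, "twist": 0}, {"grip": 0, "x": 0, "y": 20, "z": 0, "twist": 0}, {"grip": 0, "x": 0, "y": 28, "z": 0, "twist": 0}, {"grip": 0, "x": 0, "y": 36, "z": 0, "twist": 0}, {"grip": 0, "x": 0, "y": 44, "z": 0, "twist": 0}, {"grip": 0, "x": 0, "y": 52, "z": 0, "twist": 0}, {"grip": 0, "x": 0, "y": 58, "z": 0, "twist": 0}, {"grip": 0, "x": 0, "y": 60, "z": 0, "twist": 0}, {"grip": 0, "x": 0, "y": 60, "z": 0, "twist": 0}])

```text
t: 6.12
tool_pos: [0.4802, 0.0795, 0.0689]
ee_rot: [-0.024, 0.708, 0.024, 0.706]
ft_force: [-4.7, 0.3, 4.1]
width: 0.164
```

```bash
python3 - <<'E'
from h import *
import cv2
st()
im=read_camera('top');cv2.imwrite('pics/t2.png',cv2.resize(im[155:295,195:380,::-1],None,fx=4,fy=4,interpolation=cv2.INTER_CUBIC))
im=read_camera('scene');cv2.imwrite('pics/s2.png',cv2.resize(im[180:460,180:480,::-1],None,fx=2,fy=2,interpolation=cv2.INTER_CUBIC))
print('tw',twist(ey),inc(W(-122.5,0,69)))
E
```

```text
t 6.12 S [-123.5  -15.3   68.9] F [-4.7  0.3  4.1] w 0.164 q [ 0.06 -0.04  1.96 -0.    1.22 -1.58]
[[-0.003, -0.068, 0.998], [-0.0, 0.998, 0.068], [-1.0, -0.0, -0.003]]
tw [np.float64(-0.2), np.float64(179.8)] [-0.2 15.5  1. ]
```

View pics/s2.png

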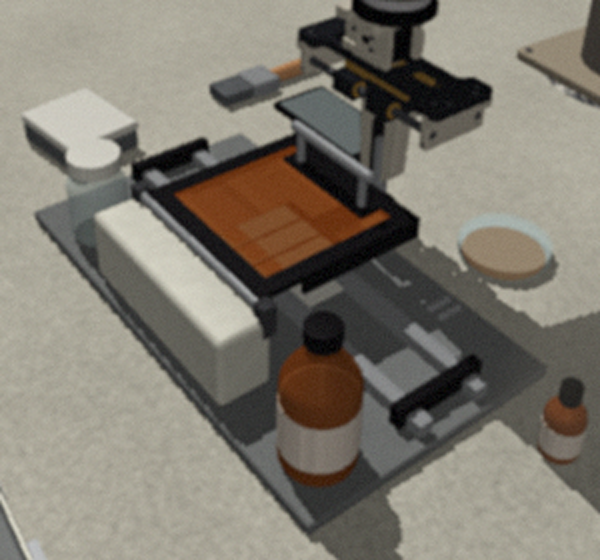

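Call:
move_arm(increments=[{"grip": 0, "x": 0, "y": 3, "z": 0.3, "twist": 0}, {"grip": 0, "x": 0, "y": 6, "z": 0.3, "twist": 0}, {"grip": 0, "x": 0, "y": 8, "z": 0.3, "twist": 0}, {"grip": 0, "x": 0, "y": 8, "z": 0.3, "twist": 0}])

```text
t: 6.72
tool_pos: [0.4797, 0.0866, 0.0689]
ee_rot: [-0.024, 0.708, 0.023, 0.705]
ft_force: [-5.7, -2.0, 6.0]
width: 0.167
```

Call:
move_arm(increments=[{"grip": 0, "x": 0, "y": 1.5, "z": 0, "twist": 0}, {"grip": 0, "x": 0, "y": 3, "z": 0, "twist": 0}, {"grip": 0, "x": 0, "y": 3, "z": 0, "twist": 0}])

```text
t: 7.1
tool_pos: [0.4795, 0.0895, 0.0689]
ee_rot: [-0.024, 0.708, 0.023, 0.705]
ft_force: [-4.3, -0.5, 4.9]
width: 0.169
```

Call:
move_arm(increments=[{"grip": 0, "x": 0, "y": 1, "z": 0, "twist": 0}, {"grip": 0, "x": 0, "y": 2, "z": 0, "twist": 0}, {"grip": 0, "x": 0, "y": 2, "z": 0, "twist": 0}])

```text
t: 7.48
tool_pos: [0.4793, 0.0919, 0.0689]
ee_rot: [-0.024, 0.708, 0.024, 0.705]
ft_force: [-3.9, 2.4, 4.1]
width: 0.171
```

```bash
python3 - <<'E'
from h import *
st()
E
```

```text
t 7.47 S [-123.5   -2.8   68.9] F [-3.9  2.4  4.1] w 0.171 q [ 0.08 -0.03  1.95 -0.    1.22 -1.55]
[[-0.004, -0.067, 0.998], [-0.001, 0.998, 0.067], [-1.0, -0.0, -0.004]]
```

Call:
move_arm(increments=[{"grip": 0, "x": 0, "y": 1, "z": 0, "twist": 0}, {"grip": 0, "x": 0, "y": 2, "z": 0, "twist": 0}, {"grip": 0, "x": 0, "y": 2, "z": 0, "twist": 0}])

```text
t: 7.85
tool_pos: [0.4791, 0.0941, 0.0689]
ee_rot: [-0.024, 0.708, 0.024, 0.705]
ft_force: [-4.7, 3.7, 4.4]
width: 0.171
```

Call:
move_arm(grip_force=15, increments=[{"grip": 1, "x": 0, "y": 0.5, "z": 0, "twist": 0}, {"grip": 1, "x": 0, "y": 0.5, "z": 0, "twist": 0}, {"grip": 1, "x": 0, "y": 0.5, "z": 0, "twist": 0}, {"grip": 1, "x": 0, "y": 0.5, "z": 0, "twist": 0}, {"grip": 1, "x": 0, "y": 0.5, "z": 0, "twist": 0}, {"grip": 1, "x": 0, "y": 0.5, "z": 0, "twist": 0}, {"grip": 1, "x": 0, "y": 0.5, "z": 0, "twist": 0}, {"grip": 1, "x": 0, "y": 0.5, "z": 0, "twist": 0}])

```text
t: 8.85
tool_pos: [0.4791, 0.0947, 0.0689]
ee_rot: [-0.024, 0.708, 0.024, 0.705]
ft_force: [0.2, 0.0, 0.1]
width: 0.969
```

Call:
move_arm(increments=[{"grip": 1, "x": -20, "y": 0, "z": 0, "twist": 0}, {"grip": 1, "x": -45, "y": 0, "z": 0, "twist": 0}, {"grip": 1, "x": -75, "y": 0, "z": 0, "twist": 0}, {"grip": 1, "x": -105, "y": 0, "z": 0, "twist": 0}, {"grip": 1, "x": -130, "y": 0, "z": 0, "twist": 0}, {"grip": 1, "x": -145, "y": 0, "z": 0, "twist": 0}, {"grip": 1, "x": -145, "y": 0, "z": 0, "twist": 0}])

```text
t: 9.72
tool_pos: [0.4804, 0.0948, 0.2148]
ee_rot: [-0.024, 0.707, 0.024, 0.706]
ft_force: [1.1, 0.6, -0.2]
width: 0.997
```

```bash
python3 - <<'E'
from h import *
import cv2
st()
im=read_camera('wrist');cv2.imwrite('pics/w3.png',im[:,:,::-1])
for q,z in (('post_top',.1),('view_station',.09),('bar_mid',.126)):
    for d in pinpoint('wrist',q)[:2]: print(q,d['pixel'],d['score'],S(back('wrist',d['pixel'],z)))
print('tw',twist(ex),inc(W(-45,0,200)),inc(W(-45,0,119)))
E
```

```text
t 9.72 S [-1.222e+02 -1.000e-01  2.148e+02] F [ 1.1  0.6 -0.2] w 0.997 q [ 0.09 -0.16  1.8   0.    1.51 -1.55]
[[-0.002, -0.067, 0.998], [-0.0, 0.998, 0.067], [-1.0, -0.0, -0.002]]
post_top [320.3, 235.3] 0.95 [-124.66671566    0.16953964  100.        ]
view_station [319.8, 232.9] 0.72 [-124.33919788   -0.23925558   90.        ]
bar_mid [321.6, 342.4] 0.7 [-48.15181652   0.90139324 126.        ]
tw [np.float64(89.8), np.float64(-90.2)] [11.9  0.4 78.8] [92.9  0.4 79.3]
```

View pics/w3.png

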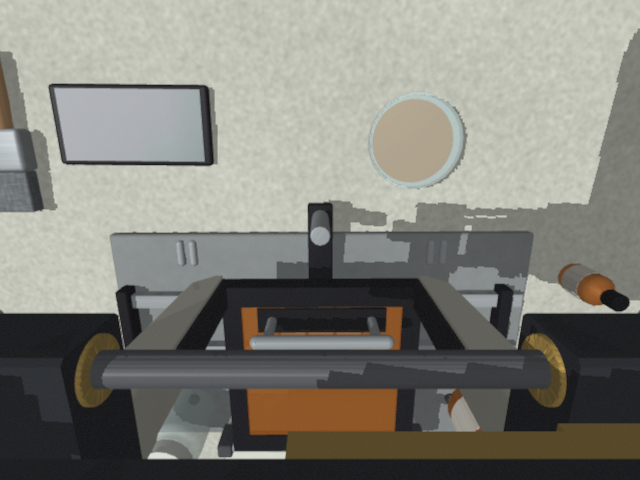

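Call:
move_arm(increments=[{"grip": 1, "x": 0, "y": 0, "z": 8, "twist": 9}, {"grip": 1, "x": 0, "y": 0, "z": 16, "twist": 18}, {"grip": 1, "x": 0, "y": 0, "z": 24, "twist": 27}, {"grip": 1, "x": 0, "y": 0, "z": 32, "twist": 36}, {"grip": 1, "x": 0, "y": 0, "z": 40, "twist": 45}, {"grip": 1, "x": 0, "y": 0, "z": 48, "twist": 54}, {"grip": 1, "x": 0, "y": 0, "z": 56, "twist": 63}, {"grip": 1, "x": 0, "y": 0, "z": 64, "twist": 72}, {"grip": 1, "x": 0, "y": 0, "z": 72, "twist": 81}, {"grip": 1, "x": 0, "y": 0, "z": 77, "twist": 89.8}, {"grip": 1, "x": 0, "y": 0, "z": 77, "twist": 89.8}, {"grip": 1, "x": 0, "y": 0, "z": 77, "twist": 89.8}])

```text
t: 11.42
tool_pos: [0.5553, 0.0998, 0.2112]
ee_rot: [0.479, 0.52, -0.483, 0.516]
ft_force: [-1.2, -0.3, -0.1]
width: 0.998
```

```bash
python3 - <<'E'
from h import *
import cv2
st()
im=read_camera('wrist');cv2.imwrite('pics/w4.png',im[:,:,::-1])
for q,z in (('post_top',.1),('bar_mid',.126)):
    for d in pinpoint('wrist',q)[:2]: print(q,d['pixel'],d['score'],S(back('wrist',d['pixel'],z)))
print('tw',twist(ex),inc(W(-46,0,117)))
E
```

```text
t 11.43 S [-47.2  -0.4 211.2] F [-1.2 -0.3 -0.1] w 0.998 q [ 0.09  0.05  1.6  -0.    1.5   0.01]
[[-0.008, 0.997, 0.074], [-0.001, 0.074, -0.997], [-1.0, -0.008, 0.0]]
post_top [223.9, 235.0] 0.58 [-121.96919751    0.48176587  100.        ]
bar_mid [323.9, 244.9] 0.61 [-45.11707735   0.81052328 126.        ]
bar_mid [497.9, 232.4] 0.46 [ 74.97249258  10.26895766 126.        ]
tw [np.float64(0.1), np.float64(-179.9)] [94.7  1.6 -0.4]
```

View pics/w4.png

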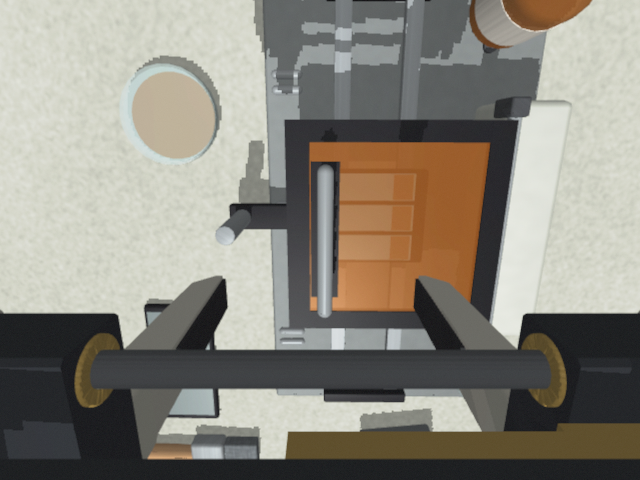

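Call:
move_arm(increments=[{"grip": 0.6, "x": 15, "y": 1.9, "z": -0.5, "twist": 0}, {"grip": 0.6, "x": 35, "y": 1.9, "z": -0.5, "twist": 0}, {"grip": 0.6, "x": 55, "y": 1.9, "z": -0.5, "twist": 0}, {"grip": 0.6, "x": 72, "y": 1.9, "z": -0.5, "twist": 0}, {"grip": 0.6, "x": 86, "y": 1.9, "z": -0.5, "twist": 0}, {"grip": 0.6, "x": 94, "y": 1.9, "z": -0.5, "twist": 0}, {"grip": 0.6, "x": 94, "y": 1.9, "z": -0.5, "twist": 0}])

```text
t: 12.45
tool_pos: [0.5564, 0.1004, 0.1172]
ee_rot: [0.48, 0.52, -0.483, 0.516]
ft_force: [0.1, -0.5, 0.2]
width: 0.6
```

Call:
move_arm(grip_force=20, increments=[{"grip": 0, "x": 0, "y": 0, "z": 0, "twist": 0}, {"grip": 0, "x": 0, "y": 0, "z": 0, "twist": 0}, {"grip": 0, "x": 0, "y": 0, "z": 0, "twist": 0}, {"grip": 0, "x": 0, "y": 0, "z": 0, "twist": 0}, {"grip": 0, "x": 0, "y": 0, "z": 0, "twist": 0}, {"grip": 0, "x": 0, "y": 0, "z": 0, "twist": 0}, {"grip": 0, "x": 0, "y": 0, "z": 0, "twist": 0}, {"grip": 0, "x": 0, "y": 0, "z": 0, "twist": 0}])

```text
t: 13.45
tool_pos: [0.5576, 0.1004, 0.1174]
ee_rot: [0.48, 0.519, -0.483, 0.517]
ft_force: [5.6, 1.1, -3.1]
width: 0.113
```

```bash
cat >>h.py <<'E'
def arc(th0,ths):
    # increments from present pose: bar moves from th0 to th (deg)
    f=lambda t:np.array([-140*np.cos(np.radians(t))+41*np.sin(np.radians(t)),0,140*np.sin(np.radians(t))+41*np.cos(np.radians(t))])
    Rm=R.from_quat(get_obs()['ee_rot']).as_matrix()
    for t in ths:
        d=f(t)-f(th0);print(t,(Rm.T@(ex*d[0]+ez*d[2])).round(1))
E
python3 - <<'E'
from h import *
st(); arc(0,[1,3,5,7,9,11,13,15]); arc(0,[50])
E
```

```text
t 13.45 S [-4.480e+01  1.000e-01  1.174e+02] F [ 5.6  1.1 -3.1] w 0.113 q [0.09 0.12 1.7  0.   1.32 0.02]
[[-0.005, 0.997, 0.072], [-0.0, 0.072, -0.997], [-1.0, -0.005, 0.0]]
1 [-2.4  0.7  0. ]
3 [-7.3  2.3  0. ]
5 [-12.1   4.    0. ]
7 [-16.8   6.    0. ]
9 [-21.4   8.    0. ]
11 [-26.   10.3   0. ]
13 [-30.5  12.7   0. ]
15 [-34.9  15.2   0. ]
50 [-93.   81.    0.1]
```

Call:
move_arm(grip_force=25, increments=[{"grip": 0, "x": -2.4, "y": 0.7, "z": 0, "twist": 0}, {"grip": 0, "x": -7.3, "y": 2.3, "z": 0, "twist": 0}, {"grip": 0, "x": -12.1, "y": 4, "z": 0, "twist": 0}, {"grip": 0, "x": -16.8, "y": 6, "z": 0, "twist": 0}, {"grip": 0, "x": -21.4, "y": 8, "z": 0, "twist": 0}, {"grip": 0, "x": -26, "y": 10.3, "z": 0, "twist": 0}, {"grip": 0, "x": -30.5, "y": 12.7, "z": 0, "twist": 0}, {"grip": 0, "x": -34.9, "y": 15.2, "z": 0, "twist": 0}, {"grip": 0, "x": -34.9, "y": 15.2, "z": 0, "twist": 0}])

```text
t: 14.58
tool_pos: [0.5727, 0.1015, 0.1528]
ee_rot: [0.48, 0.519, -0.483, 0.516]
ft_force: [-5.4, -1.1, 0.4]
width: 0.108
```

```bash
python3 - <<'E'
from h import *
import cv2
st(); p=S(np.array(get_obs()['tool_pos']))
th=np.degrees(np.arctan2(p[2]+8.6-85,95-p[0])-np.arctan2(41,140));print('theta',th, 'r',np.hypot(p[2]+8.6-85,95-p[0]),np.hypot(140,41))
im=read_camera('scene');cv2.imwrite('pics/s3.png',cv2.resize(im[180:460,180:480,::-1],None,fx=2,fy=2,interpolation=cv2.INTER_CUBIC))
arc(15,[18,21,24,27,30,33,36,39,42,45]); arc(15,[48,50])
E
```

```text
t 14.57 S [-2.960e+01  1.000e-01  1.528e+02] F [-5.4 -1.1  0.4] w 0.108 q [ 0.09  0.13  1.62 -0.    1.39  0.01]
[[-0.006, 0.997, 0.072], [-0.001, 0.072, -0.997], [-1.0, -0.006, 0.0]]
theta 15.185089061328027 r 146.17665980680584 145.8800877433243
18 [-6.4  4.1  0. ]
21 [-12.7   8.5   0. ]
24 [-18.6  13.3   0. ]
27 [-24.4  18.3   0. ]
30 [-29.8  23.7   0. ]
33 [-35.   29.3   0.1]
36 [-39.8  35.2   0.1]
39 [-44.4  41.4   0.1]
42 [-48.6  47.7   0.1]
45 [-52.5  54.3   0.1]
48 [-56.   61.1   0.1]
50 [-58.2  65.7   0.1]
```

View pics/s3.png

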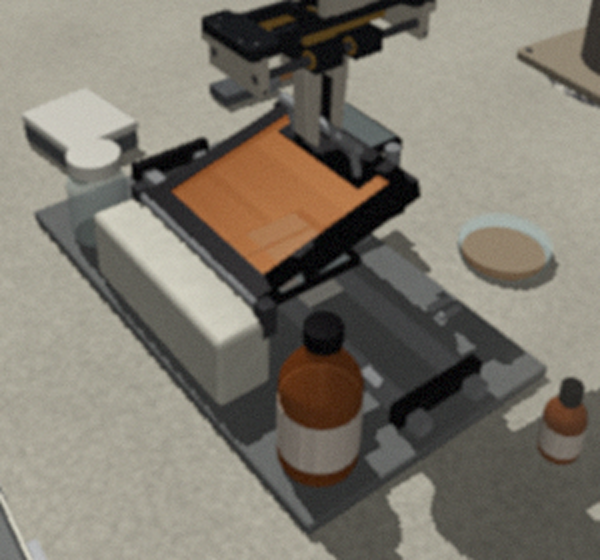

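The guard is rising with the fingers on the bar, at about 15°. I'll continue along the arc.

Call:
move_arm(increments=[{"grip": 0, "x": -6.4, "y": 4.1, "z": 0, "twist": 0}, {"grip": 0, "x": -12.7, "y": 8.5, "z": 0, "twist": 0}, {"grip": 0, "x": -18.6, "y": 13.3, "z": 0, "twist": 0}, {"grip": 0, "x": -24.4, "y": 18.3, "z": 0, "twist": 0}, {"grip": 0, "x": -29.8, "y": 23.7, "z": 0, "twist": 0}, {"grip": 0, "x": -35, "y": 29.3, "z": 0, "twist": 0}, {"grip": 0, "x": -39.8, "y": 35.2, "z": 0, "twist": 0}, {"grip": 0, "x": -44.4, "y": 41.4, "z": 0, "twist": 0}, {"grip": 0, "x": -44.4, "y": 41.4, "z": 0, "twist": 0}])

```text
t: 15.75
tool_pos: [0.6154, 0.1046, 0.1999]
ee_rot: [0.481, 0.518, -0.482, 0.517]
ft_force: [-8.4, -1.4, 10.5]
width: 0.109
```

```bash
python3 - <<'E'
from h import *
st(); p=S(np.array(get_obs()['tool_pos']))
th=np.degrees(np.arctan2(p[2]+8.6-85,95-p[0])-np.arctan2(41,140));print('theta',th, 'r',np.hypot(p[2]+8.6-85,95-p[0]),np.hypot(140,41))
arc(39,[41,43,45,47,49,50])
E
```

```text
t 15.75 S [1.320e+01 1.000e-01 1.999e+02] F [-8.4 -1.4 10.5] w 0.109 q [ 0.09  0.21  1.45 -0.    1.49  0.01]
[[-0.003, 0.997, 0.073], [-0.0, 0.073, -0.997], [-1.0, -0.003, 0.0]]
theta 40.1522722527611 r 148.18248211988322 145.8800877433243
41 [-2.8  4.2  0. ]
43 [-5.5  8.6  0. ]
45 [-8.1 13.   0. ]
47 [-10.4  17.5   0. ]
49 [-12.7  22.1   0. ]
50 [-13.7  24.4   0. ]
```

Call:
move_arm(increments=[{"grip": 0, "x": -4, "y": 3.8, "z": 0, "twist": 0}, {"grip": 0, "x": -7.2, "y": 7.8, "z": 0, "twist": 0}, {"grip": 0, "x": -9.9, "y": 12.2, "z": 0, "twist": 0}, {"grip": 0, "x": -12.2, "y": 16.7, "z": 0, "twist": 0}, {"grip": 0, "x": -14.5, "y": 21.3, "z": 0, "twist": 0}, {"grip": 0, "x": -14.5, "y": 21.3, "z": 0, "twist": 0}, {"grip": 0, "x": -14.5, "y": 21.3, "z": 0, "twist": 0}])

```text
t: 16.62
tool_pos: [0.6369, 0.106, 0.2134]
ee_rot: [0.481, 0.519, -0.483, 0.517]
ft_force: [6.6, -0.7, -17.0]
width: 0.109
```

```bash
python3 - <<'E'
from h import *
import cv2
st(); p=S(np.array(get_obs()['tool_pos']))
th=np.degrees(np.arctan2(p[2]+8.6-85,95-p[0])-np.arctan2(41,140));print('theta',th, 'r',np.hypot(p[2]+8.6-85,95-p[0]),np.hypot(140,41))
im=read_camera('scene');cv2.imwrite('pics/s4.png',cv2.resize(im[170:370,180:480,::-1],None,fx=2.6,fy=2.6,interpolation=cv2.INTER_CUBIC))
print([(d['pixel'],d['score']) for d in pinpoint('scene','bar_mid')[:2]],[(d['pixel'],d['score']) for d in pinpoint('scene','post_top')[:2]])
im=read_camera('top');cv2.imwrite('pics/t4.png',cv2.resize(im[155:295,195:380,::-1],None,fx=4,fy=4,interpolation=cv2.INTER_CUBIC))
im=read_camera('wrist');cv2.imwrite('pics/w5.png',im[:,:,::-1])
for n,x0,y0,f in (('scene',180,170,2.6),('top',195,155,4)):
  for t in (45,50,55):
    c,s=np.cos(np.radians(t)),np.sin(np.radians(t))
    for nm,lx,lz,yy in (('barL',-140,41,50),('barR',-140,41,-50),('cornL',-170,6,85),('cornR',-170,6,-85)):
        u=proj(n,W(95+lx*c+lz*s,yy,85-lx*s+lz*c));print(n,t,nm,((u-[x0,y0])*f).round(0))
E
```

```text
t 16.62 S [3.470e+01 1.000e-01 2.134e+02] F [  6.6  -0.7 -17. ] w 0.109 q [ 0.09  0.26  1.36 -0.    1.52  0.01]
[[-0.003, 0.997, 0.072], [-0.001, 0.072, -0.997], [-1.0, -0.004, 0.0]]
theta 49.919343330907125 r 149.6645669693391 145.8800877433243
[([306.9, 221.6], 0.62), ([277.8, 303.1], 0.52)] [([374.0, 251.8], 0.62)]
scene 45 barL [395. 174.]
scene 45 barR [298. 108.]
scene 45 cornL [493. 181.]
scene 45 cornR [325.  74.]
scene 50 barL [379. 172.]
scene 50 barR [283. 105.]
scene 50 cornL [480. 173.]
scene 50 cornR [311.  65.]
scene 55 barL [363. 171.]
scene 55 barR [267. 104.]
scene 55 cornL [465. 166.]
scene 55 cornR [296.  58.]
top 45 barL [253. 225.]
top 45 barR [438. 215.]
top 45 cornL [193. 313.]
top 45 cornR [506. 297.]
top 50 barL [251. 203.]
top 50 barR [436. 193.]
top 50 cornL [190. 291.]
top 50 cornR [505. 275.]
top 55 barL [249. 180.]
top 55 barR [435. 170.]
top 55 cornL [186. 267.]
top 55 cornR [504. 251.]
```

View pics/s4.png

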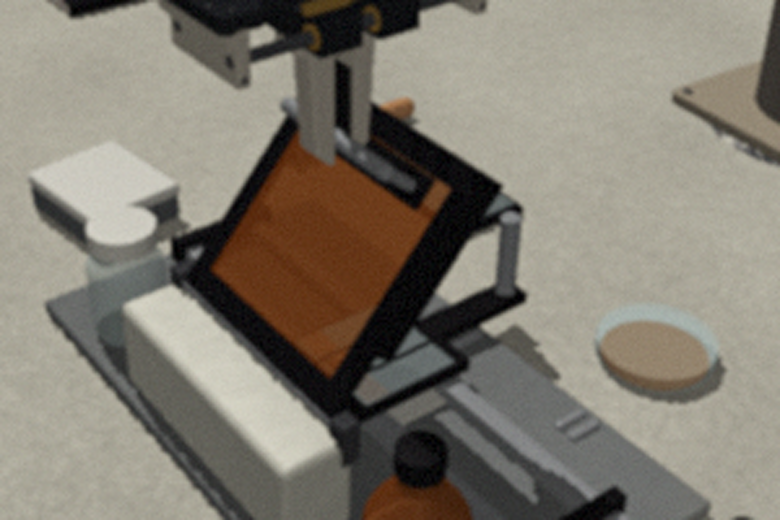

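View pics/t4.png

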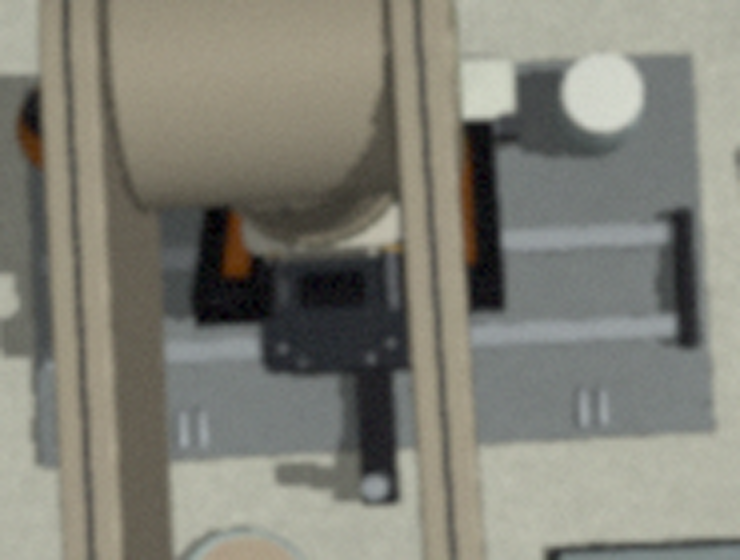

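View pics/w5.png

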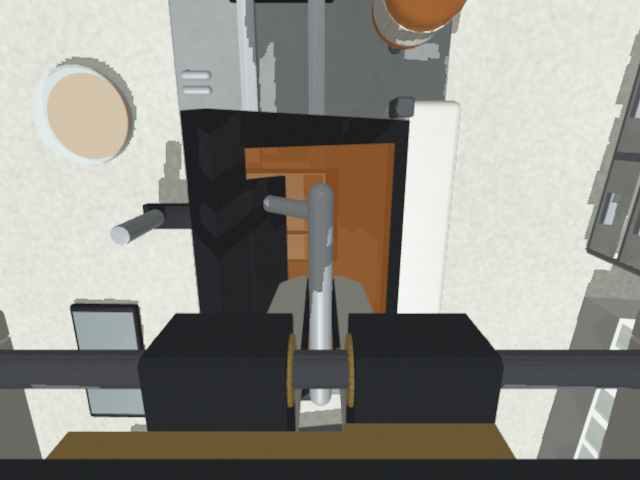

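```bash
python3 - <<'E'
from h import *
for n,x0,y0,f in (('scene',180,170,2.6),('top',195,155,4),('wrist',0,0,1)):
  for t in (44,47,50,53):
    c,s=np.cos(np.radians(t)),np.sin(np.radians(t));out=[]
    for nm,lx,lz,yy in (('bar+',-140,41,50),('foot+',-140,6,42),('topc+',-170,6,85),('lip+',-170,-14,85),('topc-',-170,6,-85),('lip-',-170,-14,-85),('hinge+',0,0,85)):
        u=proj(n,W(95+lx*c+lz*s,yy,85-lx*s+lz*c));out.append((nm,((u-[x0,y0])*f).round(0).tolist()))
    print(n,t,out)
E
```

```text
scene 44 [('bar+', [398.0, 175.0]), ('foot+', [420.0, 193.0]), ('topc+', [496.0, 183.0]), ('lip+', [512.0, 196.0]), ('topc-', [328.0, 76.0]), ('lip-', [344.0, 89.0]), ('hinge+', [332.0, 421.0])]
scene 47 [('bar+', [389.0, 173.0]), ('foot+', [413.0, 189.0]), ('topc+', [488.0, 177.0]), ('lip+', [505.0, 190.0]), ('topc-', [320.0, 70.0]), ('lip-', [337.0, 83.0]), ('hinge+', [332.0, 421.0])]
scene 50 [('bar+', [379.0, 172.0]), ('foot+', [406.0, 185.0]), ('topc+', [480.0, 173.0]), ('lip+', [498.0, 183.0]), ('topc-', [311.0, 65.0]), ('lip-', [330.0, 76.0]), ('hinge+', [332.0, 421.0])]
scene 53 [('bar+', [370.0, 172.0]), ('foot+', [398.0, 182.0]), ('topc+', [471.0, 169.0]), ('lip+', [490.0, 178.0]), ('topc-', [302.0, 61.0]), ('lip-', [322.0, 71.0]), ('hinge+', [332.0, 421.0])]
top 44 [('bar+', [254.0, 229.0]), ('foot+', [276.0, 277.0]), ('topc+', [194.0, 317.0]), ('lip+', [199.0, 344.0]), ('topc-', [506.0, 301.0]), ('lip-', [507.0, 328.0]), ('hinge+', [217.0, 138.0])]
top 47 [('bar+', [252.0, 216.0]), ('foot+', [274.0, 266.0]), ('topc+', [192.0, 304.0]), ('lip+', [197.0, 333.0]), ('topc-', [
[... 547 characters left out ...]
), ('lip+', [167.0, 113.0]), ('topc-', [216.0, 436.0]), ('lip-', [199.0, 417.0]), ('hinge+', [402.0, 121.0])]
wrist 47 [('bar+', [309.0, 197.0]), ('foot+', [260.0, 204.0]), ('topc+', [196.0, 111.0]), ('lip+', [174.0, 113.0]), ('topc-', [225.0, 445.0]), ('lip-', [206.0, 425.0]), ('hinge+', [402.0, 121.0])]
wrist 50 [('bar+', [325.0, 198.0]), ('foot+', [270.0, 206.0]), ('topc+', [209.0, 110.0]), ('lip+', [182.0, 112.0]), ('topc-', [236.0, 454.0]), ('lip-', [213.0, 434.0]), ('hinge+', [402.0, 121.0])]
wrist 53 [('bar+', [343.0, 199.0]), ('foot+', [281.0, 208.0]), ('topc+', [224.0, 109.0]), ('lip+', [193.0, 111.0]), ('topc-', [247.0, 463.0]), ('lip-', [222.0, 443.0]), ('hinge+', [402.0, 121.0])]
```

Call:
move_arm(increments=[{"grip": 0, "x": 1.1, "y": 0.5, "z": 0, "twist": 0}, {"grip": 0, "x": 1.1, "y": 0.5, "z": 0, "twist": 0}, {"grip": 0, "x": 1.1, "y": 0.5, "z": 0, "twist": 0}, {"grip": 0, "x": 1.1, "y": 0.5, "z": 0, "twist": 0}])

```text
t: 17.38
tool_pos: [0.6377, 0.1061, 0.2134]
ee_rot: [0.481, 0.518, -0.482, 0.517]
ft_force: [-3.1, -1.0, 3.7]
width: 0.11
```

```bash
python3 - <<'E'
from h import *
import cv2
st()
im=read_camera('wrist');cv2.imwrite('pics/w6.png',im[:,:,::-1])
for n in ('wrist','top'):
    if n=='top': im=read_camera('top');cv2.imwrite('pics/t6.png',cv2.resize(im[155:295,195:380,::-1],None,fx=4,fy=4,interpolation=cv2.INTER_CUBIC))
    for d in pinpoint(n,'post_top')[:2]: print(n,d['pixel'],d['score'],S(back(n,d['pixel'],.1)))
print(S(back('top',(195+376.5/4-.5,155+486.5/4-.5),.1)))
for t in (47,50,53):
    c,s=np.cos(np.radians(t)),np.sin(np.radians(t))
    print(t,[proj('wrist',W(95+lx*c+lz*s,yy,85-lx*s+lz*c)).round() for lx,lz,yy in ((-140,6,42),(-170,-14,85))])
E
```

```text
t 17.38 S [3.540e+01 1.000e-01 2.134e+02] F [-3.1 -1.   3.7] w 0.11 q [ 0.09  0.26  1.36 -0.    1.52  0.01]
[[-0.002, 0.997, 0.072], [-0.001, 0.072, -0.997], [-1.0, -0.002, 0.0]]
wrist [117.9, 232.2] 0.79 [-121.10894744    2.59200343  100.        ]
wrist [394.6, 229.3] 0.54 [ 92.15138892   5.35160291 100.        ]
top [288.3, 279.4] 0.53 [-129.63552223   -0.66531342  100.        ]
top [404.8, 204.0] 0.39 [  37.83422359 -292.37200532  100.        ]
[-121.84346756   -1.8277646   100.        ]
47 [array([258., 204.]), array([172., 113.])]
50 [array([268., 206.]), array([181., 112.])]
53 [array([279., 208.]), array([191., 111.])]
```

View pics/w6.png

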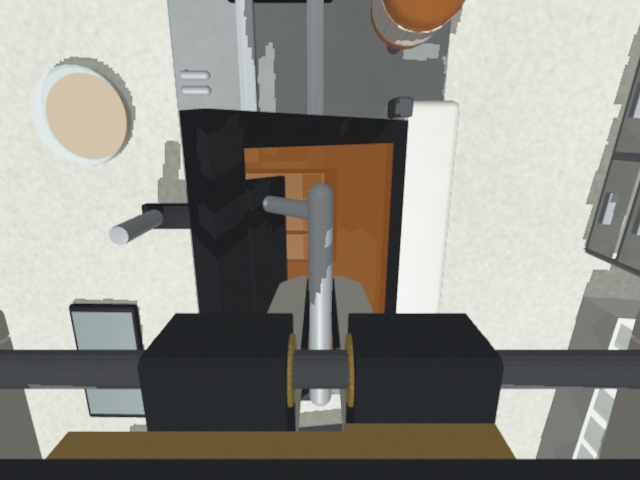

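View pics/t6.png

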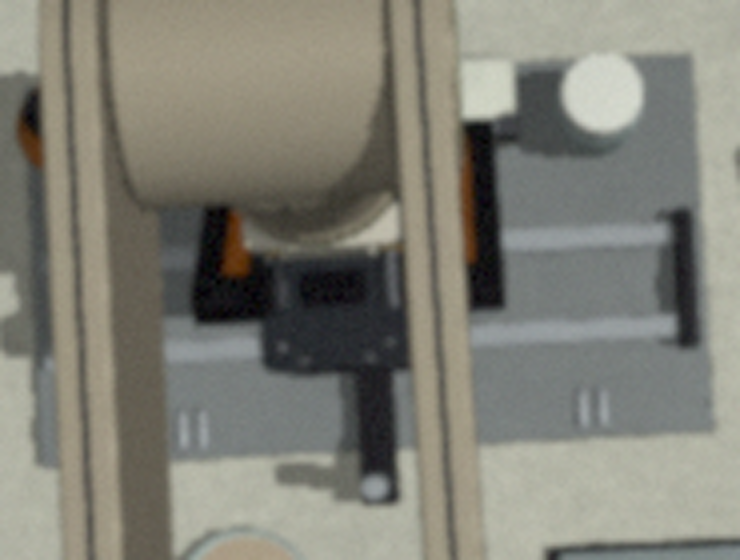

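```bash
python3 - <<'E'
from h import *
import cv2
c=calibration('wrist');o=get_obs()
def Tm(p,q): T=np.eye(4);T[:3,:3]=R.from_quat(q).as_matrix();T[:3,3]=p;return T
CT=np.array(c['camera_from_world'])@Tm(o['tool_pos'],o['ee_rot'])
def bk(pose,px,z):
    T=CT@np.linalg.inv(Tm(*pose));Ri=T[:3,:3].T
    d=Ri@np.array([(px[0]-c['cx'])/c['fx'],(px[1]-c['cy'])/c['fy'],1]);oo=-Ri@T[:3,3]
    return S(oo+d*(z-oo[2])/d[2]).round(1)
def q(m): return R.from_matrix(np.linalg.svd(np.array(m))[0]@np.linalg.svd(np.array(m))[2]).as_quat()
w3=([.4804,.0948,.2148],q([[-0.002,-0.067,0.998],[0,.998,.067],[-1,0,-.002]]))
w4=([.5553,.0998,.2112],q([[-0.008,0.997,0.074],[-0.001,0.074,-0.997],[-1.0,-0.008,0.0]]))
print('w3 load',bk(w3,(187,253),.015),'unl',bk(w3,(437.5,251),.015),'post',bk(w3,(320,235),.1))
print('w4 load',bk(w4,(291,336.5),.015),'unl',bk(w4,(286,80.5),.015),'post',bk(w4,(224.5,235.5),.1))
for n,(a,b,e,f) in dict(w3=(150,220,480,300),w4=(200,50,310,360)).items():
    im=cv2.imread(f'pics/{n}.png')[b:f,a:e];k=min(780/im.shape[1],590/im.shape[0]);cv2.imwrite(f'pics/{n}z.png',cv2.resize(im,None,fx=k,fy=k));print(n,k)
E
```

```text
w3 load [ -80.5 -137.8   15. ] unl [-81.6 120.9  15. ] post [-122.7   -0.3  100. ]
w4 load [ -80.3 -138.5   15. ] unl [-80.  121.5  15. ] post [-1.217e+02  1.000e-01  1.000e+02]
w3 2.3636363636363638
w4 1.903225806451613
```

View pics/w3z.png

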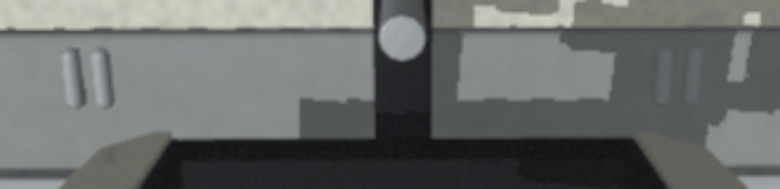

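View pics/w4z.png

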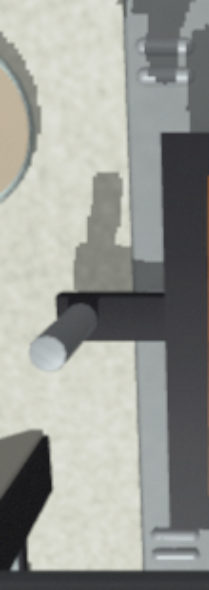

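```bash
python3 - <<'E'
from h import *
st();print(close_job())
E
```

```text
t 17.57 S [3.530e+01 1.000e-01 2.134e+02] F [-4.  -1.1  6.2] w 0.111 q [ 0.09  0.26  1.36 -0.    1.52  0.01]
[[-0.002, 0.997, 0.072], [-0.001, 0.072, -0.997], [-1.0, -0.002, 0.0]]
the job is handed in; nothing more can be done
None
```

I handed the job in at 17.6 s with the gripper still holding the guard about 50° open and the carrier in the middle station.

**Carrier:** With the guard shut, I gripped the push post and slid the carrier about 75 mm along the rail. The side force showed it crossing the ridge: it first resisted, then pulled up to 3.7 N into the notch. I then let go of the post.

**Guard:** I took the bar handle from straight above and led it round its arc. The angle was 49.9° from the arm's position. The lip and handle leg gave about 50° in the scene, top and wrist pictures. Just before handing in, the gripper opening matched the bar and the force on the wrist was about 7 N.

**Checks that disagreed:**
- **Carrier position:** Looking from close above after release, the post was within 0.5 mm of the station by my stage measurement. Measured against the ridges in the same pictures, it was about 1.3 mm short. The last pictures, at steep angles, gave -1.8, -0.7 and +2.6 mm. All but the +2.6 mm fit the notch's 1 mm play plus camera error, so I took it as seated.
- **Force while lifting:** The force along the guard's radius briefly reached about 18 N because I led the bar slightly too far out. I corrected it before handing in.

Nothing else on the bench was touched.

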